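Refit the plunger of a hand pressure pump

ROBOT

A 7-joint arm with a two-finger parallel gripper is mounted at the origin on the work surface. World frame = base frame: x ahead of the robot, y to its left, z up, the work surface at z = 0. Lengths are in mm, angles in rad, forces in N, time in s.
With the tool pointing down it reaches from about 400 to 925 mm from the base axis. Payload 4.1 kg.
Tool frame: the origin (TCP) lies on the centre line of the jaws, within the pads' length; the fingertips stand 11 mm ahead of it and the grasp point (between the pads) lies 8 mm behind it; z points along the fingers, y is the line along which they close (so a half turn about z gives the same grasp; the last joint's range is limited). The gripper opens to 85 mm and grips with 20 to 120 N. Pads are 22 mm wide; open, the fingers measure 114 mm over their backs; the gripper's body (76 mm by 85 mm) begins 54 mm behind the grasp point. The pads swing forward as they close: fully open they stand 13 mm farther back than shut.
Start: joints at [-1.209, 0.398, 0.045, 1.537, -0.019, 1.207, -0.051], TCP at [289.018, 582.249, 216.547] pointing down, gripper open.
Joint ranges: [-2.82, 2.82], [-0.49, 2.23], [-1.37, 1.46], [0, 2.46], [-1.36, 4.5], [0.23, 2], [-2.94, 2.94]. Speed limits (rad/s): [2.57, 2.57, 3.14, 3.14, 3.14, 3.14, 3.14].

INTERFACE

Orientations are given as a unit quaternion [w, x, y, z].
In Python, from station import manip gives the robot as it stands.
- The arm moves only by the shell command python3 -m jog 'ROWS' [FORCE]. ROWS is JSON, a list of rows, each a list of 7 numbers: the turn, a rotation vector about the world's x, y, z in degrees, then the shift along the world's x, y, z in mm, then the finger opening in mm, from 0 to 85.4. A call has 1 to 5 rows; each row is the pose to reach, as a shift and turn from the pose commanded when the call began; what a row does not reach only later rows make up. A row lasts 1/12 s, in which the tool goes at most 41.7 mm and 7.16 degrees, less where a joint would pass 70% of its speed; a pose out of reach is approached as far as the arm can. A call with a gripper value outside its range is refused whole. The fingers move at their own pace and stop on an object; FORCE is the grip in N (left out, the last holds). Time passes only in rows, so rows that repeat a pose let the fingers close. It gives the time, the measured TCP pose, the force, the opening and the grip force at its end, in the units of the state.
- manip.observe(): the state, without advancing time (a new reading comes with each control period).
- manip.grab_frame(name): name is "scene" or "top" or "wrist"; returns a dict with "pixels" (420x560x3 uint8, blue, green, red), "z_map" (420x560 float32, mm along the optical axis (not along the pixel's ray), 0 where there is no reading), "camera_matrix" (3x3 intrinsics, pixels), "R" (3x3) and "t" (3): a world point X has camera coordinates R X + t; the wrist camera has in their place "tool_from_camera" (4x4, takes a point from camera to tool coordinates, whose origin is the TCP and whose axes are the flange's). Camera axes: x right, y down, z forward; pixel columns grow to the right and rows downward; lengths in mm; the calibration is good to about 2 mm. A picture is of the moment at which its call begins: read the wrist's pose just before it.
- manip.job_done(): hands the job in; it is judged then, once.
The state is a dict: "clock": time; "q": joint angles; "joint_vel": joint speeds; "joint_efforts": joint torques, N m; "eef_pos": TCP position; "ee_rot": TCP orientation; "force": force on the tool from outside, world axes, zero at the start; "wrist_torque": the same for the moment, N m; "finger_gap": finger opening in mm; "finger_force": force on a finger pad.
Only numpy, scipy, OpenCV 4.12 (cv2) and the standard library are available. Lean on these libraries where they do the work, as an engineer would, in place of code of your own. Each camera call takes 0.05 s, during which the arm holds its last target. There are 200 camera calls.

TASK

Put the plunger back into the blue hand pump: lift it off its cradle by the bare shaft, slide its nose partway into the bore and let go; then take hold of the red handle at the back and push the plunger fully home, until its brass collar sits against the pump's face. Let go at the end, and leave the spare gauge, the brass adapter and the screwdriver where they are.

Things in the scene. Friction and masses are not known exactly. Their poses are not given: they have to be found in the camera images.
- pump: Fixed hand pump: blue block 60 mm wide (x), 160 mm long (y), 65 to 125 mm above the bench, on feet and a dark base 120 mm wide, 12 mm thick, none of it ahead of the front face; a round green gauge (84 mm across, top at 237 mm) stands on it 130 mm behind the front face. Origin on the bench straight below the front face; +y points level into the bore.
- pump_mouth (a point): Centre of the round bore's mouth in the pump's front face, 95 mm above the bench; axes as the pump's: +y points into the bore. Bore 22.2 mm in diameter, 150 mm deep, blind, level, sharp-edged. The face around it is flat.
- pump_bore_end (a point): Centre of the bore's inner end, 150 mm straight in from the mouth.
- cradle: Fixed cradle 90 x 215 mm, 10 mm base; the plunger lies in it, same heading (+y to the nose), axis 50 mm above the bench. Low V rest at y = 115 to 130 mm, as high as the axis; at the back (y = -65 to 12 mm) two grey walls, 66 mm high, 74 mm over both, shield handle and collar: only bare shaft between them can be gripped. Origin on the bench below the collar's front face.
- plunger: Loose plunger, 198 mm long, about 0.18 kg, round about its y axis (+y to the nose). Origin on the axis at the collar's front face. Aluminium shaft 20 mm in diameter, y = 0 to 140 mm, the last 8 mm tapering to 12 mm; brass collar 36 mm across, y = -8 to 0; red handle 26 mm across, y = -58 to -8. Mass centre near y = 40 mm. Let go partway in the bore it stays, the handle sagging a few mm.
- plunger_nose (a point): Tip of the nose on the axis, y = 140 mm.
- plunger_shaft (a point): Point on the axis of the bare shaft, y = 58 mm: inside of the stretch that is free to grip in the cradle. Gripped here, the nose can enter the bore some 55 mm before the fingers meet the pump.
- plunger_collar (a point): Centre of the collar's front face (y = 0), which rests against the pump's face when home.
- plunger_handle (a point): Middle of the red handle, y = -33 mm, 26 mm in diameter.
- spare_gauge: Bystander, loose: round green gauge 90 mm across and 34 mm high lying on its back, brass stem. Origin at the centre of its underside.
- adapter: Bystander, loose: brass adapter 44 mm across, 60 mm high, standing. Origin at the centre of its foot.
- screwdriver: Bystander, loose: yellow-handled screwdriver lying on the bench. Origin under its middle.
Mind the look-alikes: they are no part of the job. Leave any purple look-alike of the plunger alone.

How it is judged (in metres and radians):
On the way, in this order (a step that is already met when the one before it is completed fails the run):
1. the plunger's nose is 25 to 110 mm into the bore and the fingers have let go of it (y of plunger_nose in the frame of pump_mouth between 0.025 and 0.11 m and x of plunger_nose in the frame of pump_mouth between -0.01 and 0.01 m and z of plunger_nose in the frame of pump_mouth between -0.01 and 0.01 m and angle between the y axis of plunger and the y axis of pump, either way round below 0.12 rad and contact force between the fingers and plunger below 0.3 N), for 0.2 s.
2. the fingers hold the plunger at the handle, behind its collar (contact force between the fingers and plunger above 1 N and y of the grasp point in the frame of plunger below -0.005 m and distance between the grasp point and plunger_handle below 0.05 m), for 0.1 s.
At the end, for the whole second after the job is handed in: The plunger is fully home: its collar's front face centre lies within 5 mm of the centre of the bore's mouth, its axis within 3 degrees of the bore's, let go and at rest (distance between plunger_collar and pump_mouth below 0.005 m and angle between the y axis of plunger and the y axis of pump, either way round below 0.05 rad and contact force between the fingers and plunger below 0.3 N and linear speed of plunger below 0.01 m/s); the robot touches nothing.
It fails at once if the spare gauge is moved by more than 30 mm (distance of spare_gauge from where it was at the start of the episode above 0.03 m).
It fails at once if the adapter is moved by more than 30 mm or knocked over (distance of adapter from where it was at the start of the episode above 0.03 m or angle between adapter's own z axis and vertical above 0.5 rad).
It fails at once if the screwdriver is moved by more than 30 mm (distance of screwdriver from where it was at the start of the episode above 0.03 m).
It also fails if it takes over 64 s, if anything falls off the work surface, if the arm or the gripper's body presses on something with over 40 N, if the wrist force passes 120 N, or if a joint passes its speed limit or range.

## Working session

There is one attempt and no reset: what is moved stays moved. The work goes in short steps, Python scripts to look and compute and a shell command to move; the robot and the scene stay as the last step left them, time stands still between calls to the robot, and variables do not carry over. Pictures are saved under pics/ and viewed, at most 10 in all, crops included, and the job is handed in when it is done.

```bash
mkdir -p pics; ls; cat > h.py <<'E'
import numpy as np, cv2
from station import manip
def grab(n):
    s=manip.observe(); f=manip.grab_frame(n); 
    Z=f["z_map"]; K=np.array(f["camera_matrix"]); v,u=np.indices(Z.shape)
    C=np.stack([(u-K[0,2])/K[0,0]*Z,(v-K[1,2])/K[1,1]*Z,Z],-1)
    if "R" in f: P=(C-np.array(f["t"]))@np.array(f["R"])
    else:
        from scipy.spatial.transform import Rotation as Ro
        T=np.array(f["tool_from_camera"]); q=s["ee_rot"]
        P=(C@T[:3,:3].T+T[:3,3])@Ro.from_quat([q[1],q[2],q[3],q[0]]).as_matrix().T+np.array(s["eef_pos"])
    P[Z<=0]=np.nan
    return f["pixels"],P
E
python3 - <<'E'
from h import *
for n in ("top","scene"):
    im,P=grab(n); cv2.imwrite(f"pics/{n}0.png",im); np.save(f"{n}0.npy",P)
print(manip.observe())
E
```

```text
pics
{'clock': 0.1, 'q': array([-1.20900766,  0.39911126,  0.04505253,  1.537741  , -0.01869367,
        1.20689539, -0.05069365]), 'joint_vel': array([ 5.27418398e-04, -1.90216481e-03,  6.82891189e-04, -3.16151011e-03,
       -9.84708451e-04,  2.04110108e-06, -5.37627442e-04]), 'joint_efforts': array([ 3.55531913e-03, -4.76260579e+01,  1.37023218e+00, -2.54947221e+01,
        1.21152832e-02,  4.99779097e-03,  1.64300752e-05]), 'eef_pos': array([288.75440155, 581.6863291 , 215.57785905]), 'ee_rot': array([-1.32917991e-04,  2.28309805e-01,  9.73588148e-01, -8.56519859e-04]), 'force': array([0.3537581 , 0.94685005, 0.50579469]), 'wrist_torque': array([ 0.01629962, -0.02949828, -0.0278522 ]), 'finger_force': 0.0, 'finger_gap': 85.28561461390768}
```

View pics/top0.png

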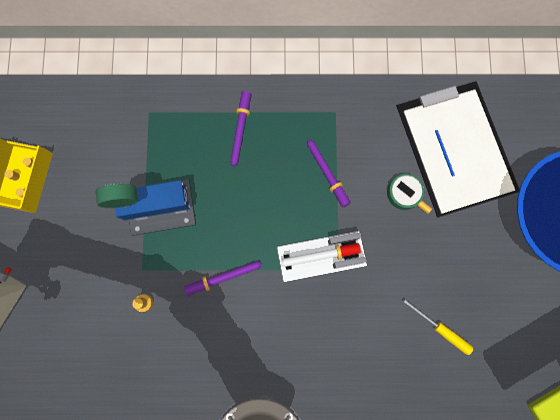

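View pics/scene0.png

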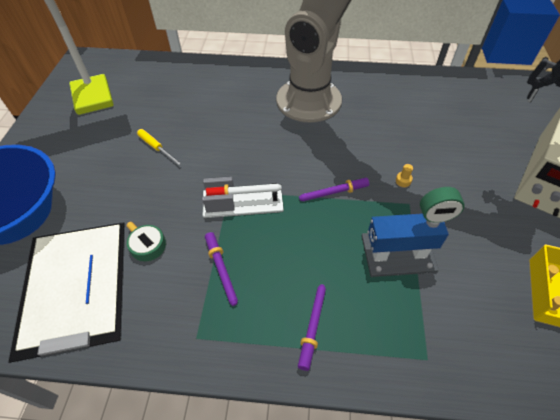

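The top view shows the cradle around (322,255) with the red handle at (350,250) and the nose pointing left. The pump's blue block spans (117–190, 180–218), front face at about x=188. Purple decoys are at (240,130), (330,175) and (222,278), the spare gauge at (406,191), the adapter at (142,302) and the screwdriver at (438,327). Next I measure axes by depth.

```bash
python3 - <<'E'
from h import *
def ln(p): 
    c=p.mean(0); d=np.linalg.svd(p-c)[2][0]; d=d*np.sign(d[1]); return c,d
for n in ("top","scene"):
    im=cv2.imread(f"pics/{n}0.png"); P=np.load(f"{n}0.npy"); h=cv2.cvtColor(im,cv2.COLOR_BGR2HSV)
    H,S,V=h[...,0],h[...,1],h[...,2]; X,Y,Z=P[...,0],P[...,1],P[...,2]
    box=np.array([[275,225,370,285],[195,170,290,220]][n=="scene"])
    v,u=np.indices(H.shape); inb=(u>box[0])&(u<box[2])&(v>box[1])&(v<box[3])
    red=inb&((H<6)|(H>174))&(S>150)&(V>80)
    p=P[red]; print(n,"red",red.sum(),np.nanpercentile(p,[2,50,98],axis=0).round(1).tolist())
    br=inb&(H>10)&(H<28)&(S>120)&(V>80); p=P[br]; print("brass",br.sum(),np.nanmedian(p,0).round(1),np.nanmax(p,0).round(1))
    sh=inb&(Z>52)&(Z<63)&(S<60); p=P[sh]; print("shaft+",sh.sum(),[np.round(a,3) for a in ln(p)], np.percentile(p,[1,99],axis=0).round(1).tolist())
    base=inb&(Z>5)&(Z<15)&(S<60)&(V>140)
    r=cv2.minAreaRect(P[inb&(Z>5)&(Z<80)][:,:2].astype(np.float32)); print("cradle rect",r)
    bb=[[105,165,200,240],[355,205,450,275]][n=="scene"]
    inp=(u>bb[0])&(u<bb[2])&(v>bb[1])&(v<bb[3])
    bl=inp&(H>100)&(H<125)&(S>120)&(Z>118)&(Z<131); p=P[bl]
    print("blue top",bl.sum(),p.mean(0).round(1),cv2.minAreaRect(p[:,:2].astype(np.float32)))
    bl=inp&(H>100)&(H<125)&(S>120)&(Z>60)&(Z<118); p=P[bl]; print("blue side",bl.sum(), np.nanpercentile(p,[2,50,98],axis=0).round(1).tolist() if bl.sum() else 0)
    b=inp&(Z>6)&(Z<18); p=P[b]; print("base",b.sum(),cv2.minAreaRect(p[:,:2].astype(np.float32)))
E
```

```text
top red 204 [[451.3, -244.9, 46.2], [465.3, -222.6, 60.1], [478.3, -200.8, 65.2]]
brass 54 [ 459.1 -194.6   64.9] [ 476.  -187.9   71.6]
shaft+ 501 [array([ 447.896, -134.659,   57.916]), array([-0.195,  0.981, -0.016])] [[427.0, -248.5, 52.5], [499.5, -57.3, 62.8]]
cradle rect ((455.8193359375, -161.72799682617188), (234.45169067382812, 147.13047790527344), 89.7120361328125)
blue top 1395 [579.4 237.4 124.2] ((580.5193481445312, 253.16055297851562), (61.44527053833008, 160.8578338623047), 9.267498970031738)
blue side 302 [[538.9, 169.9, 72.1], [553.4, 235.0, 96.1], [613.8, 321.5, 117.3]]
base 1110 ((591.9500732421875, 279.94073486328125), (185.07965087890625, 210.98370361328125), 8.896489143371582)
scene red 135 [[460.6, -244.8, 53.3], [473.2, -222.3, 61.7], [481.3, -201.6, 65.9]]
brass 34 [ 465.4 -194.3   65.9] [ 477.9 -189.5   71.1]
shaft+ 494 [array([ 458.085, -151.695,   58.042]), array([-0.192,  0.981,  0.001])] [[434.2, -252.6, 52.1], [507.8, -54.6, 62.8]]
cradle rect ((432.1180419921875, -158.10494995117188), (164.31289672851562, 236.6123504638672), 5.278939247131348)
blue top 1462 [588.7 243.9 125.6] ((581.6591186523438, 253.1567840576172), (64.50625610351562, 160.31076049804688), 10.017339706420898)
blue side 850 [[579.1, 172.5, 67.7], [611.1, 251.4, 93.4], [624.3, 332.1, 117.4]]
base 1430 ((576.4591064453125, 234.9964599609375), (208.9965362548828, 175.2238311767578), 33.84103775024414)
```

```bash
python3 -m jog '[[0,0,-7,20,-20,25,85],[0,0,-14,40,-50,50,85],[0,0,-21,60,-85,70,85],[0,0,-28,80,-120,80,85],[0,0,-35,100,-155,85,85]]'
python3 -m jog '[[0,0,-5,15,-40,0,85],[0,0,-10,30,-78,0,85],[0,0,-15,45,-116,0,85],[0,0,-18,60,-154,0,85],[0,0,-18,75,-192,0,85]]'
python3 -m jog '[[0,0,0,15,-40,0,85],[0,0,0,30,-78,0,85],[0,0,0,45,-116,0,85],[0,0,0,60,-130,0,85],[0,0,0,60,-130,0,85]]'
python3 - <<'E'
from h import *
im,P=grab("wrist"); cv2.imwrite("pics/w1.png",im); np.save("w1.npy",P); s=manip.observe(); print(s["eef_pos"],s["q"],s["ee_rot"])
E
```

```text
clock: 0.52
eef_pos: [387.9, 430.1, 302.7]
ee_rot: [0.0, 0.513, 0.859, 0.001]
force: [0.8, 0.0, -1.3]
finger_gap: 84.8
finger_force: 0.0
clock: 0.93
eef_pos: [462.1, 236.7, 300.7]
ee_rot: [-0.0, 0.639, 0.769, -0.0]
force: [1.3, 0.6, 0.1]
finger_gap: 85.1
finger_force: 0.0
clock: 1.35
eef_pos: [524.1, 102.5, 301.0]
ee_rot: [0.002, 0.643, 0.766, -0.0]
force: [-0.2, 0.0, 0.6]
finger_gap: 85.2
finger_force: 0.0
[522.66687119 106.00694916 300.70460726] [-0.72333625  0.14544957  0.50158874  1.70359713 -0.07135958  1.31113197
 -0.02855616] [ 2.37840644e-04  6.40965273e-01  7.67569770e-01 -3.33183619e-04]
```

View pics/w1.png

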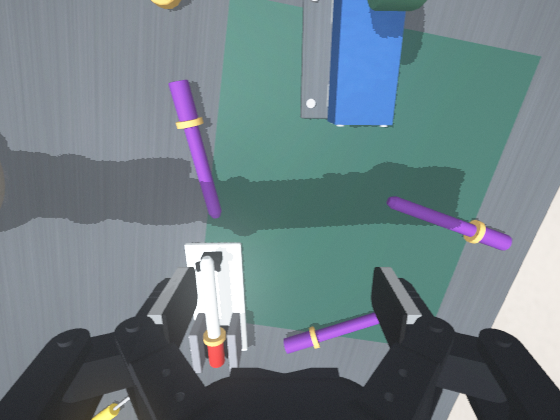

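The wrist view shows the pump block (330–405, 0–125), front edge at row ~123, and the cradle at (215,300) with the shaft from (208,262) to the collar at (214,337). I'll measure both at this closer range.

```bash
cat > m.py <<'E'
from h import *
def meas(im,P,cb,pb):
    h=cv2.cvtColor(im,cv2.COLOR_BGR2HSV); H,S,V=h[...,0],h[...,1],h[...,2]; X,Y,Z=P[...,0],P[...,1],P[...,2]
    v,u=np.indices(H.shape); box=lambda b:(u>b[0])&(u<b[2])&(v>b[1])&(v<b[3])
    if pb:
        i=box(pb)
        blue=i&(H>100)&(H<125)&(S>120); t=blue&(abs(Z-125)<8)
        p=P[t]; print("z",np.median(p[:,2]).round(1))
        # edges: fit sides per y-slice, and front edge
        r=cv2.minAreaRect(p[:,:2].astype(np.float32)); print("rect",r)
        ys=np.arange(185,275,6); mid=[];
        for y in ys:
            q=p[abs(p[:,1]-y)<3]
            if len(q)>8: mid.append([y,q[:,0].min(),q[:,0].max()])
        mid=np.array(mid)
        for k in(1,2): print("side fit",np.polyfit(mid[:,0]-180,mid[:,k],1).round(4))
        fr=[[x,p[abs(p[:,0]-x)<3][:,1].min()] for x in np.arange(575,620,5) if (abs(p[:,0]-x)<3).sum()>5]
        fr=np.array(fr); print("front y at x=590",np.polyfit(fr[:,0]-590,fr[:,1],1).round(4))
    if cb:
        i=box(cb)
        red=i&((H<6)|(H>174))&(S>150)&(V>60); br=i&(H>10)&(H<28)&(S>120)&(V>60)
        print("red",np.nanpercentile(P[red],[3,50,97],axis=0).round(1).tolist()); print("brass",np.nanpercentile(P[br],[3,50,97],axis=0).round(1).tolist())
        s=i&(abs(Z-57)<5)&(S<60)&(X>430)&(X<480)&(Y>-170)&(Y<-60); L=[]
        for y in np.arange(-170,-60,8):
            q=P[s&(abs(Y-y)<4)]
            if len(q)>3: L.append([y,q[:,0].min(),q[:,0].max(),q[:,2].max()])
        print(np.array(L).round(1)); L=np.array(L); print("shaft mid fit y0=-135",np.polyfit(L[:,0]+135,(L[:,1]+L[:,2])/2,1))
        b=i&(abs(Z-10)<6)&(S<60)&(V>150); print("base rect",cv2.minAreaRect(P[b][:,:2].astype(np.float32)))
E
python3 - <<'E'
from m import *
meas(cv2.imread("pics/w1.png"),np.load("w1.npy"),(180,235,250,385),(320,0,410,140))
E
```

```text
z 124.6
rect ((587.4232177734375, 230.45004272460938), (60.810420989990234, 111.32344818115234), 9.419797897338867)
side fit [-1.700000e-01  5.650646e+02]
side fit [-1.727000e-01  6.266505e+02]
front y at x=590 [1.70800e-01 1.74319e+02]
red [[455.3, -242.7, 54.2], [470.1, -223.9, 61.0], [481.1, -204.3, 63.4]]
brass [[452.6, -215.8, 48.0], [464.4, -196.6, 67.7], [465.8, -196.1, 68.5]]
[[-170.   449.   468.    60.1]
 [-162.   448.7  467.3   60.8]
 [-154.   445.4  465.4   60.8]
 [-146.   445.3  464.6   60.3]
 [-138.   442.6  461.8   61.3]
 [-130.   442.2  461.1   61.7]
 [-122.   439.6  460.    61.1]
 [-114.   439.3  457.8   60.3]
 [-106.   436.8  455.9   60.4]
 [ -98.   436.4  454.7   61. ]
 [ -90.   433.6  453.4   61. ]
 [ -82.   433.4  451.3   60.6]
 [ -74.   430.8  450.7   61. ]
 [ -66.   430.7  448.3   60.8]]
shaft mid fit y0=-135 [-1.87850728e-01  4.52262788e+02]
base rect ((455.93115234375, -155.3341064453125), (90.04925537109375, 215.6368408203125), 10.74131965637207)
```

```bash
python3 -m jog '[[0,0,0,-12,-40,0,60],[0,0,0,-24,-80,0,60],[0,0,0,-36,-120,0,60],[0,0,0.3,-48,-160,0,60],[0,0,0.3,-58,-200,0,60]]'
python3 -m jog '[[0,0,0,-8,-25,-25,60],[0,0,0,-13,-45,-60,60],[0,0,0,-13,-45,-100,60],[0,0,0,-13,-45,-130,60],[0,0,0,-13,-45,-151,60]]'
python3 -m jog '[[0,0,0,0,0,0,60],[0,0,0,0,0,0,60],[0,0,0,0,0,0,60]]'
python3 - <<'E'
from h import *
im,P=grab("wrist"); cv2.imwrite("pics/w2.png",im); np.save("w2.npy",P); s=manip.observe(); print(s["eef_pos"],s["ee_rot"])
E
```

```text
clock: 1.82
eef_pos: [462.7, -90.7, 300.7]
ee_rot: [-0.001, 0.635, 0.772, 0.0]
force: [1.4, 0.0, 0.8]
finger_gap: 60.1
finger_force: 0.0
clock: 2.23
eef_pos: [448.9, -134.1, 146.9]
ee_rot: [-0.002, 0.636, 0.772, -0.001]
force: [-0.7, 1.2, -0.5]
finger_gap: 59.7
finger_force: 0.0
clock: 2.48
eef_pos: [452.2, -135.5, 151.2]
ee_rot: [0.001, 0.636, 0.772, 0.001]
force: [-0.8, -0.5, -0.5]
finger_gap: 60.0
finger_force: 0.0
[ 452.58007984 -135.71414074  151.57480628] [0.00121494 0.63619142 0.77152954 0.00108162]
```

View pics/w2.png

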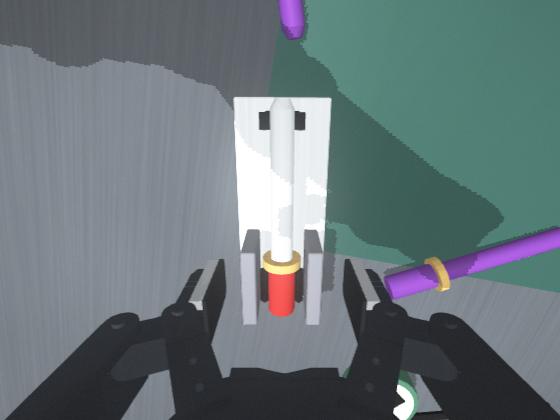

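The wrist view shows the shaft axis at column ~283 midway between the fingertips (207 and 362), collar at row 260, and nose at row 100.

```bash
python3 - <<'E'
from m import *
meas(cv2.imread("pics/w2.png"),np.load("w2.npy"),(230,90,335,335),None)
E
```

```text
red [[455.4, -244.1, 54.1], [467.2, -222.8, 61.0], [479.4, -202.4, 63.0]]
brass [[453.0, -204.8, 55.3], [462.5, -197.5, 64.6], [472.5, -195.5, 67.7]]
[[-170.   447.7  467.2   60.5]
 [-162.   446.7  466.4   61.3]
 [-154.   444.4  464.8   60.7]
 [-146.   443.2  463.1   61.1]
 [-138.   441.6  462.2   61.1]
 [-130.   440.   460.5   61.2]
 [-122.   438.8  459.    61. ]
 [-114.   437.2  457.3   61.3]
 [-106.   435.7  455.9   60.6]
 [ -98.   434.3  454.2   61.5]
 [ -90.   432.8  452.6   60.8]
 [ -82.   431.4  451.6   61.1]
 [ -74.   430.1  449.9   61.5]
 [ -66.   430.1  448.3   60.9]]
shaft mid fit y0=-135 [-1.82306021e-01  4.51216733e+02]
base rect ((451.5965881347656, -137.123046875), (90.16323852539062, 176.0540313720703), 10.66185474395752)
```

```bash
python3 -m jog '[[0,0,-0.3,-0.5,-4,-40,60],[0,0,-0.3,-0.5,-4,-75,60],[0,0,-0.3,-0.5,-4,-100,60],[0,0,-0.3,-0.5,-4,-109,60],[0,0,-0.3,-0.5,-4,-109,60]]' 60
python3 -m jog '[[0,0,0,0,0,0,60],[0,0,0,0,0,0,10],[0,0,0,0,0,0,10],[0,0,0,0,0,0,10],[0,0,0,0,0,0,10]]' 60
python3 -m jog '[[0,0,0,0,0,0,10],[0,0,0,0,0,0,10],[0,0,0,0,0,0,10]]'
```

```text
clock: 2.95
eef_pos: [450.1, -139.7, 40.4]
ee_rot: [-0.001, 0.639, 0.77, -0.0]
force: [-0.8, -0.9, -0.1]
finger_gap: 60.3
finger_force: 0.0
clock: 3.37
eef_pos: [451.1, -140.2, 41.9]
ee_rot: [0.001, 0.639, 0.769, 0.001]
force: [-1.0, -0.4, 6.7]
finger_gap: 11.8
finger_force: 22.9
clock: 3.62
eef_pos: [451.2, -140.3, 42.4]
ee_rot: [0.0, 0.639, 0.769, 0.001]
force: [-2.5, 1.6, 9.9]
finger_gap: 10.4
finger_force: 20.2
```

```bash
python3 - <<'E'
from h import *
im,P=grab("wrist"); im2,_=grab("scene")
a=im[60:420,120:440]; b=cv2.resize(im2[150:260,160:320],None,fx=3,fy=3,interpolation=cv2.INTER_CUBIC)
c=np.zeros((360,800,3),np.uint8); c[:,:320]=a; c[:330,320:800]=b; cv2.imwrite("pics/w3.png",c); s=manip.observe(); print(s["eef_pos"],s["finger_gap"],s["finger_force"],s["force"],s["wrist_torque"])
E
```

```text
[ 451.2512919  -140.25546466   42.37259931] 10.256500876864717 20.157748460769653 [-2.95040895  1.20922404  9.82315396] [ 0.14939467  0.50893465 -0.01960591]
```

View pics/w3.png

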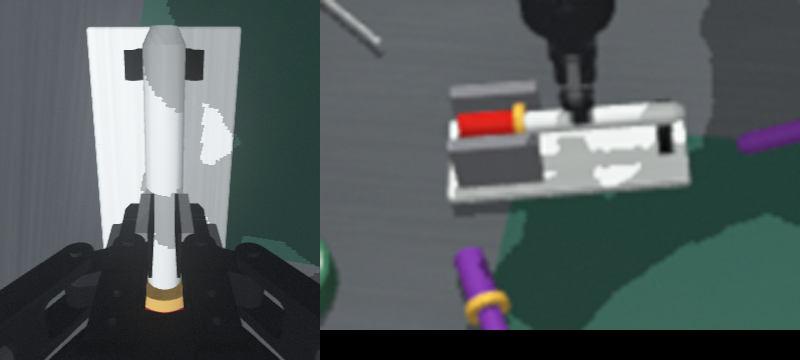

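The fingers hold around the shaft at (163,230) in the left crop. The 10 mm gap is suspicious for a 20 mm shaft, so I check it with depth.

```bash
python3 - <<'E'
from h import *
im,P=grab("wrist")
for r in (200,240,256,262,268,274,280,290,300,320,335):
    print(r,[tuple(P[r,c].round(0).astype(int)) if np.isfinite(P[r,c,0]) else None for c in (256,262,268,274,283,292,298,304,310)])
E
```

```text
200 [(np.int64(430), np.int64(-121), np.int64(10)), (np.int64(434), np.int64(-121), np.int64(9)), (np.int64(437), np.int64(-105), np.int64(55)), (np.int64(440), np.int64(-103), np.int64(59)), (np.int64(444), np.int64(-103), np.int64(59)), (np.int64(449), np.int64(-102), np.int64(58)), (np.int64(452), np.int64(-102), np.int64(57)), (np.int64(460), np.int64(-116), np.int64(10)), (np.int64(464), np.int64(-115), np.int64(9))]
240 [(np.int64(435), np.int64(-149), np.int64(10)), (np.int64(438), np.int64(-148), np.int64(10)), (np.int64(441), np.int64(-126), np.int64(55)), (np.int64(444), np.int64(-125), np.int64(57)), (np.int64(448), np.int64(-123), np.int64(60)), (np.int64(453), np.int64(-122), np.int64(59)), (np.int64(456), np.int64(-123), np.int64(56)), (np.int64(466), np.int64(-143), np.int64(10)), (np.int64(470), np.int64(-142), np.int64(10))]
256 [(np.int64(436), np.int64(-161), np.int64(10)), (np.int64(439), np.int64(-132), np.int64(63)), (np.int64(442), np.int64(-131), np.int64(63)), (np.int64(445), np.int64(-132), np.int64(61)), (np.int64(450), np.int64(-132), np.int64(60)), (np.in
[... 2913 characters left out ...]
 np.int64(-173), np.int64(58)), (np.int64(457), np.int64(-171), np.int64(58)), (np.int64(462), np.int64(-170), np.int64(59)), (np.int64(458), np.int64(-142), np.int64(94)), (np.int64(458), np.int64(-134), np.int64(102)), (np.int64(459), np.int64(-128), np.int64(111))]
335 [(np.int64(440), np.int64(-126), np.int64(124)), (np.int64(443), np.int64(-129), np.int64(120)), (np.int64(447), np.int64(-151), np.int64(94)), (np.int64(454), np.int64(-183), np.int64(57)), (np.int64(459), np.int64(-180), np.int64(60)), (np.int64(464), np.int64(-181), np.int64(58)), (np.int64(459), np.int64(-148), np.int64(95)), (np.int64(460), np.int64(-140), np.int64(103)), (np.int64(456), np.int64(-123), np.int64(124))]
```

```bash
python3 - <<'E'
import numpy as np, cv2
from h import *
im,P=grab("wrist")
for nm,P,z0,c in (("w1",np.load("w1.npy"),300.7,(150,410)),("w2",np.load("w2.npy"),151.6,(180,390)),("now",P,42.4,(250,315))):
    Z=P[...,2]; v,u=np.indices(Z.shape); m=(u>c[0])&(u<c[1])&(v>200)&(abs(Z-z0)<120)&(Z>z0-60)
    if nm=="now": m&=Z>62
    else: m&=Z>z0-40
    p=P[m]; i=np.argsort(p[:,2])[:12]; print(nm,p[i].round(0).tolist(), (np.argwhere(m)[i]).tolist())
P=grab("wrist")[1]
for r in range(242,262,2): print(r,[ (P[r,c].round(0).tolist()) for c in (256,259,262,265,307,310)])
E
```

```text
w1 [[484.0, 91.0, 328.0], [483.0, 97.0, 328.0], [483.0, 92.0, 328.0], [483.0, 93.0, 328.0], [566.0, 113.0, 328.0], [483.0, 98.0, 328.0], [568.0, 107.0, 328.0], [482.0, 102.0, 328.0], [482.0, 99.0, 328.0], [566.0, 115.0, 329.0], [482.0, 101.0, 329.0], [482.0, 102.0, 329.0]] [[289, 197], [278, 196], [287, 197], [286, 197], [277, 373], [277, 196], [288, 372], [270, 195], [275, 195], [274, 374], [272, 195], [271, 195]]
w2 [[482.0, -127.0, 170.0], [425.0, -148.0, 170.0], [423.0, -141.0, 171.0], [423.0, -139.0, 171.0], [482.0, -127.0, 171.0], [483.0, -131.0, 171.0], [425.0, -148.0, 171.0], [423.0, -140.0, 171.0], [484.0, -135.0, 171.0], [484.0, -137.0, 171.0], [425.0, -146.0, 171.0], [485.0, -139.0, 171.0]] [[268, 344], [285, 226], [273, 225], [270, 225], [269, 344], [276, 344], [286, 226], [271, 225], [283, 343], [287, 343], [282, 226], [291, 343]]
now [[456.0, -135.0, 62.0], [468.0, -187.0, 62.0], [455.0, -190.0, 62.0], [464.0, -189.0, 62.0], [459.0, -128.0, 62.0], [446.0, -135.0, 62.0], [456.0, -190.0, 62.0], [467.0, -189.0, 62.0], [447.0, -139.0, 62.0], [463.0, -189.0, 62.0], [444.0, -
[... 889 characters left out ...]
[[436.0, -158.0, 10.0], [438.0, -158.0, 9.0], [440.0, -157.0, 10.0], [442.0, -157.0, 9.0], [470.0, -152.0, 9.0], [472.0, -151.0, 9.0]]
254 [[436.0, -160.0, 9.0], [438.0, -160.0, 9.0], [439.0, -132.0, 61.0], [441.0, -131.0, 61.0], [461.0, -128.0, 61.0], [472.0, -153.0, 10.0]]
256 [[436.0, -161.0, 10.0], [438.0, -160.0, 10.0], [439.0, -132.0, 63.0], [441.0, -131.0, 64.0], [461.0, -127.0, 64.0], [473.0, -154.0, 11.0]]
258 [[437.0, -163.0, 8.0], [439.0, -162.0, 9.0], [439.0, -132.0, 65.0], [441.0, -131.0, 65.0], [461.0, -128.0, 65.0], [473.0, -156.0, 8.0]]
260 [[437.0, -164.0, 10.0], [439.0, -164.0, 9.0], [439.0, -132.0, 67.0], [441.0, -132.0, 67.0], [461.0, -128.0, 66.0], [473.0, -157.0, 10.0]]
```

Depth shows the fingertips are really at z≈60, about 27 mm higher than the nominal geometry says, so they only pinch the top of the shaft. I open, lower in stages and re-check.

```bash
python3 -m jog '[[0,0,0,0,0,0,50],[0,0,0,0,0,0,50],[0,0,0,0,0,0,50],[0,0,0,0,0,-5,50],[0,0,0,0,0,-12,50]]'
python3 -m jog '[[0,0,0,0,0,-5,50],[0,0,0,0,0,-10,50],[0,0,0,0,0,-10,50]]'
python3 - <<'E'
from h import *
im,P=grab("wrist"); print(manip.observe()["eef_pos"])
for r in range(200,262,6): print(r,[ (P[r,c].round(0).tolist()) for c in (215,222,229,236,243,250)])
cv2.imwrite("pics/w4.png",im[60:420,100:460])
E
```

```text
clock: 4.28
eef_pos: [450.9, -140.2, 28.9]
ee_rot: [0.0, 0.639, 0.769, 0.0]
force: [-0.1, -0.2, -0.4]
finger_gap: 50.1
finger_force: 0.0
clock: 4.53
eef_pos: [449.3, -139.9, 17.6]
ee_rot: [-0.001, 0.639, 0.769, -0.001]
force: [-0.2, 1.1, -0.7]
finger_gap: 49.9
finger_force: 0.0
[ 449.67644095 -140.13073985   18.10198253]
200 [[407.0, -117.0, 11.0], [410.0, -117.0, 9.0], [414.0, -116.0, 10.0], [418.0, -115.0, 9.0], [422.0, -114.0, 10.0], [426.0, -113.0, 11.0]]
206 [[407.0, -121.0, 10.0], [411.0, -120.0, 9.0], [414.0, -120.0, 9.0], [418.0, -118.0, 10.0], [422.0, -118.0, 9.0], [426.0, -117.0, 10.0]]
212 [[407.0, -124.0, 9.0], [411.0, -124.0, 9.0], [415.0, -123.0, 10.0], [419.0, -122.0, 9.0], [423.0, -121.0, 10.0], [427.0, -120.0, 10.0]]
218 [[408.0, -128.0, 9.0], [412.0, -127.0, 10.0], [415.0, -127.0, 9.0], [419.0, -126.0, 9.0], [423.0, -125.0, 9.0], [427.0, -124.0, 10.0]]
224 [[408.0, -132.0, 9.0], [412.0, -131.0, 10.0], [416.0, -130.0, 9.0], [420.0, -129.0, 10.0], [424.0, -128.0, 10.0], [428.0, -128.0, 9.0]]
230 [[408.0, -135.0, 10.0], [412.0, -134.0, 10.0], [416.0, -134.0, 9.0], [421.0, -132.0, 11.0], [424.0, -132.0, 10.0], [428.0, -131.0, 10.0]]
236 [[409.0, -140.0, 9.0], [413.0, -138.0, 9.0], [417.0, -137.0, 10.0], [421.0, -137.0, 9.0], [425.0, -136.0, 11.0], [429.0, -135.0, 10.0]]
242 [[409.0, -143.0, 9.0], [413.0, -142.0, 10.0], [417.0, -141.0, 10.0], [422.0, -140.0, 11.0], [426.0, -140.0, 10.0], [430.0, -139.0, 9.0]]
248 [[410.0, -147.0, 10.0], [414.0, -146.0, 10.0], [418.0, -145.0, 10.0], [422.0, -144.0, 10.0], [426.0, -144.0, 10.0], [430.0, -143.0, 9.0]]
254 [[410.0, -150.0, 10.0], [414.0, -150.0, 10.0], [418.0, -149.0, 10.0], [423.0, -148.0, 10.0], [427.0, -147.0, 10.0], [431.0, -147.0, 10.0]]
260 [[411.0, -155.0, 9.0], [419.0, -135.0, 43.0], [422.0, -134.0, 43.0], [423.0, -152.0, 9.0], [427.0, -152.0, 10.0], [431.0, -151.0, 10.0]]
```

View pics/w4.png

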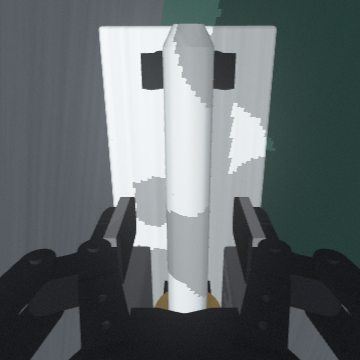

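The shaft lies between the pads (pad edges at columns 135 and 233, shaft centre ~187). Tips are at z≈41, below the axis. I lower 4 mm more and close.

```bash
python3 -m jog '[[0,0,0,0.5,0,-4,50],[0,0,0,0.5,0,-4,12],[0,0,0,0.5,0,-4,12],[0,0,0,0.5,0,-4,12],[0,0,0,0.5,0,-4,12]]' 70
python3 -m jog '[[0,0,0,0,0,0,12],[0,0,0,0,0,0,12],[0,0,0,0,0,4,12],[0,0,0,0,0,8,12],[0,0,0,0,0,8,12]]'
```

```text
clock: 5.0
eef_pos: [451.2, -140.2, 15.2]
ee_rot: [0.0, 0.639, 0.769, 0.0]
force: [-0.7, -0.4, 1.6]
finger_gap: 18.2
finger_force: 68.2
clock: 5.42
eef_pos: [451.2, -140.2, 23.5]
ee_rot: [0.0, 0.639, 0.769, 0.0]
force: [0.2, -0.4, -2.5]
finger_gap: 18.0
finger_force: 68.3
```

```bash
python3 -m jog '[[0,0,0,0,0,25,12],[0,0,0,0,0,50,12],[0,0,0,0,0,75,12],[0,0,0,20,10,76,12],[0,0,0,40,20,76,12]]'
python3 -m jog '[[0,0,-0.2,22,25,0,12],[0,0,-0.4,44,55,0,12],[0,0,-0.6,66,85,0,12],[0,0,-0.8,88,115,0,12],[0,0,-0.9,105,140,0,12]]'
python3 -m jog '[[0,0,0,10,25,-10,12],[0,0,0,18,40,-20,12],[0,0,0,18,50,-30,12],[0,0,0,18,50,-38,12],[0,0,0,18,50,-38,12]]'
python3 -m jog '[[0,0,0,0,0,0,12],[0,0,0,0,0,0,12]]'
python3 - <<'E'
from h import *
im,P=grab("wrist"); cv2.imwrite("pics/w5.png",im); np.save("w5.npy",P); s=manip.observe(); print(s["eef_pos"],s["ee_rot"])
E
```

```text
clock: 5.83
eef_pos: [491.9, -120.7, 100.9]
ee_rot: [0.001, 0.64, 0.769, 0.002]
force: [-1.0, 0.3, -2.6]
finger_gap: 17.9
finger_force: 68.9
clock: 6.25
eef_pos: [597.3, 23.1, 98.7]
ee_rot: [-0.0, 0.644, 0.765, 0.001]
force: [-0.0, 0.2, -2.1]
finger_gap: 18.0
finger_force: 68.9
clock: 6.67
eef_pos: [611.3, 69.1, 58.5]
ee_rot: [-0.001, 0.645, 0.764, -0.002]
force: [-0.6, 0.4, -2.6]
finger_gap: 18.0
finger_force: 68.9
clock: 6.83
eef_pos: [613.8, 67.4, 61.5]
ee_rot: [0.0, 0.646, 0.763, -0.0]
force: [-0.5, -0.2, -2.6]
finger_gap: 17.8
finger_force: 68.9
[614.08504119  67.66389396  61.76361104] [5.99477846e-04 6.45911144e-01 7.63412344e-01 1.66741916e-04]
```

View pics/w5.png

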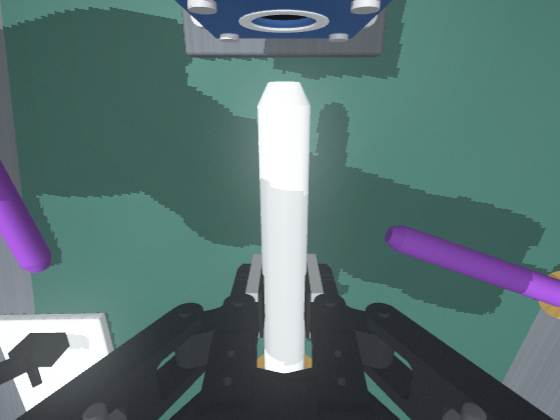

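The wrist view shows the shaft's nose at (284,85) and the bore's ring at (284,20), cols 238–329. Now measure their offset.

```bash
cat > a.py <<'E'
from h import *
def align(im,P,pt=0.1698):
    h=cv2.cvtColor(im,cv2.COLOR_BGR2HSV); S,V=h[...,1],h[...,2]
    v,u=np.indices(V.shape)
    th=np.arcsin(pt); d=np.array([-np.sin(th),np.cos(th),0]); e=np.array([np.cos(th),np.sin(th),0])
    m=(v>85)&(v<250)&(u>235)&(u<330)&(P[...,2]>70)&(P[...,2]<130)&(S<60)
    p=P[m]; a,b=p@d,p@e; L=[]
    for t in np.arange(np.ceil(a.min()),a.max()-10,5):
        k=abs(a-t)<2.5
        if k.sum()>20:
            A=np.c_[2*b[k],2*p[k,2],np.ones(k.sum())]; lo,hi=b[k].min(),b[k].max()
            L.append([t,(lo+hi)/2,hi-lo,np.percentile(p[k,2],97)])
    L=np.array(L); print(L.round(1)); print("nose along",a.max())
    L=L[(L[:,2]>17)&(L[:,2]<23)]
    f=np.polyfit(L[:,0]-a.max(),L[:,1],1); g=np.polyfit(L[:,0]-a.max(),L[:,3],1); print("lat at nose,slope",f,"top z",g)
    m=(v<45)&(u>225)&(u<345)&(P[...,2]>70)&(P[...,2]<120)
    B=im.astype(int); r=m&(S<70)&(V>120); q=P[r]; A,Bb=q@d,q@e
    med=np.median(A); k=abs(A-med)<4; A,Bb,Zq=A[k],Bb[k],q[k,2]
    print("face along",med,"face tilt",np.polyfit(Bb-Bb.mean(),A,1),"ring lat range",Bb.min(),Bb.max(),"z",Zq.min(),Zq.max(),len(Zq))
    # ring mid by outer contour circle
    pts=np.c_[Bb,Zq].astype(np.float32); hull=cv2.convexHull(pts)[:,0]
    print("enclosing",cv2.minEnclosingCircle(pts))
    M=np.c_[2*hull,np.ones(len(hull))]; s=np.linalg.lstsq(M,(hull**2).sum(1),rcond=None)[0]; print("hull circle",s[:2],np.sqrt(s[2]+s[0]**2+s[1]**2))
E
python3 - <<'E'
from a import *
align(cv2.imread("pics/w5.png"),np.load("w5.npy"))
E
```

```text
[[-16.  617.4  19.6 101.4]
 [-11.  617.3  19.3 106.2]
 [ -6.  617.   19.6 106.3]
 [ -1.  617.   19.3 106.4]
 [  4.  617.4  19.6 106.5]
 [  9.  617.1  19.7 106.3]
 [ 14.  617.1  19.4 106.3]
 [ 19.  617.4  19.6 106.3]
 [ 24.  617.2  19.9 106.5]
 [ 29.  617.2  19.4 106.5]
 [ 34.  617.4  19.6 106.6]
 [ 39.  617.2  19.8 106.5]]
nose along 50.363191091352796
lat at nose,slope [1.25353679e-03 6.17280866e+02] top z [4.25587155e-02 1.07631918e+02]
face along 71.13371294364907 face tilt [-4.32380445e-03  7.10475331e+01] ring lat range 592.547862159444 642.7873546122687 z 70.01399638163723 111.95687893554438 1248
enclosing ((617.3820190429688, 83.64598083496094), 28.32546615600586)
hull circle [617.95168437  83.50310695] 26.38350675164559
```

```bash
python3 - <<'E'
from h import *
im=cv2.imread("pics/w5.png");P=np.load("w5.npy");h=cv2.cvtColor(im,cv2.COLOR_BGR2HSV)
m=((h[...,1]<60)&(h[...,2]>110)).astype(np.uint8); m[45:]=0
n,l,st,c=cv2.connectedComponentsWithStats(m)
e=np.array([.9855,.1698,0]);d=np.array([-.1698,.9855,0])
for i in range(1,n):
    if st[i,4]<60: continue
    k=(l==i); p=P[k]; p=p[np.isfinite(p[:,0])]; a=p@d; p=p[abs(a-np.median(a))<3]; b=p@e
    print(st[i],np.median(a).round(1),"lat",b.min().round(1),b.max().round(1),"z",p[:,2].min().round(1),p[:,2].max().round(1))
k=(l==l[30,284])
print([(r,P[r,284].round(1).tolist(),im[r,284].tolist()) for r in range(6,36,2)])
E
```

```text
[187   0  30  14 388] 69.9 lat 587.9 598.5 z 108.9 123.2
[351   0  30  14 381] 69.7 lat 636.2 644.1 z 112.9 123.3
[ 181    7   85   38 1126] 80.2 lat 554.4 606.2 z -0.8 14.0
[239  10  91  23 985] 71.2 lat 601.3 632.9 z 78.1 111.4
[362  15  16  14  74] 86.9 lat 663.8 671.5 z 10.0 18.9
[327  33  22  10 170] 70.1 lat 636.4 644.1 z 68.6 77.3
[(6, [596.3, 175.2, 114.1], [104, 66, 42]), (8, [596.3, 175.3, 111.6], [109, 73, 52]), (10, [596.3, 175.2, 110.1], [243, 241, 237]), (12, [596.4, 174.6, 110.1], [164, 161, 156]), (14, [596.4, 174.8, 107.0], [123, 121, 117]), (16, [595.8, 178.1, 89.8], [24, 20, 15]), (18, [595.8, 178.3, 86.0], [29, 25, 21]), (20, [595.8, 178.3, 82.7], [125, 81, 52]), (22, [595.9, 177.5, 83.6], [157, 100, 61]), (24, [596.1, 176.8, 83.8], [148, 94, 59]), (26, [596.1, 176.4, 82.4], [133, 86, 56]), (28, [596.2, 175.7, 82.7], [228, 218, 204]), (30, [596.3, 175.2, 81.8], [213, 209, 201]), (32, [596.4, 175.0, 79.0], [151, 138, 127]), (34, [596.3, 175.6, 71.9], [109, 73, 51])]
```

Mouth centre is at lateral 617.1, z 95.0. The shaft is at lateral 617.3, axis z ≈96.4, with the nose 20.8 mm before the face. I lower 1.3 mm and advance along the bore.

```bash
python3 -m jog '[[0,0,0,-0.2,0,-1.3,12],[0,0,0,-1.7,9,-1.3,12],[0,0,0,-3.3,18,-1.3,12],[0,0,0,-4.5,25,-1.3,12],[0,0,0,-5.8,32,-1.3,12]]'
python3 -m jog '[[0,0,0,-0.7,4,0,12],[0,0,0,-1.4,8,0,12],[0,0,0,-1.4,8,0,12]]'
```

```text
clock: 7.3
eef_pos: [607.9, 103.8, 59.7]
ee_rot: [-0.0, 0.644, 0.765, 0.0]
force: [0.3, 0.6, -2.2]
finger_gap: 18.4
finger_force: 68.9
clock: 7.55
eef_pos: [606.6, 111.4, 59.6]
ee_rot: [-0.0, 0.644, 0.765, 0.0]
force: [0.1, -0.3, -2.0]
finger_gap: 18.2
finger_force: 68.9
```

```bash
python3 -m jog '[[0,0,0,-1.2,7,0,12],[0,0,0,-2.4,14,0,12],[0,0,0,-3.9,22.7,0,12],[0,0,0,-3.9,22.7,0,12],[0,0,0,-3.9,22.7,0,12]]'
python3 - <<'E'
from h import *
im,P=grab("wrist"); cv2.imwrite("pics/w6.png",im); np.save("w6.npy",P); s=manip.observe(); print(s["eef_pos"],s["force"],s["wrist_torque"])
E
```

```text
clock: 7.97
eef_pos: [602.7, 133.8, 59.6]
ee_rot: [-0.0, 0.644, 0.765, 0.0]
force: [-0.7, -0.4, -2.7]
finger_gap: 17.8
finger_force: 68.9
[602.80681787 132.8105944   59.59888734] [ 0.10911577 -1.16111569 -2.13892595] [-0.02371524  0.01681654 -0.04096904]
```

View pics/w6.png

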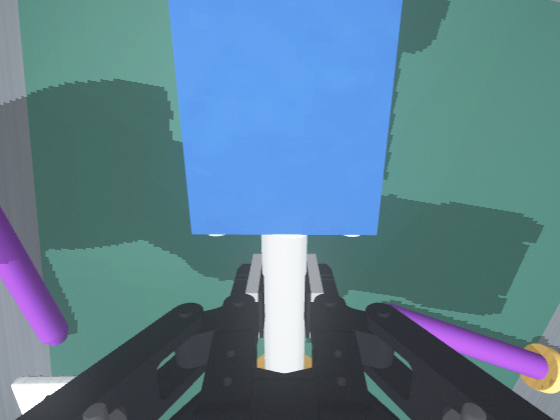

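The nose is about 46 mm inside the bore, with the block face at row 235 just ahead of the pads and little force. Release and rise.

```bash
python3 -m jog '[[0,0,0,0,0,0,30],[0,0,0,0,0,0,60],[0,0,0,0,0,0,60],[0,0,0,0,0,0,60],[0,0,0,0,0,0,60]]'
python3 -m jog '[[0,0,0,0,0,30,60],[0,0,0,0,0,60,60],[0,0,0,2,-12,90,60],[0,0,0,8,-45,92,60],[0,0,0,15.5,-86,92,60]]'
python3 -m jog '[[0,0,0,0,0,0,60],[0,0,0,0,0,0,60],[0,0,0,0,0,0,60]]'
python3 - <<'E'
from h import *
im,P=grab("wrist"); cv2.imwrite("pics/w7.png",im); np.save("w7.npy",P); s=manip.observe(); print(s["eef_pos"],s["force"])
E
```

```text
clock: 8.43
eef_pos: [603.2, 132.3, 59.9]
ee_rot: [0.0, 0.645, 0.764, 0.0]
force: [-0.1, 0.8, 0.0]
finger_gap: 60.2
finger_force: 0.0
clock: 8.85
eef_pos: [620.4, 50.1, 154.3]
ee_rot: [0.001, 0.642, 0.767, 0.003]
force: [1.3, -0.9, -0.6]
finger_gap: 60.1
finger_force: 0.0
clock: 9.1
eef_pos: [618.2, 46.6, 151.6]
ee_rot: [-0.0, 0.645, 0.764, 0.0]
force: [0.5, 0.3, 0.6]
finger_gap: 60.3
finger_force: 0.0
[618.15619986  47.84326482 151.33161854] [0.34541996 0.93811242 0.07947822]
```

View pics/w7.png

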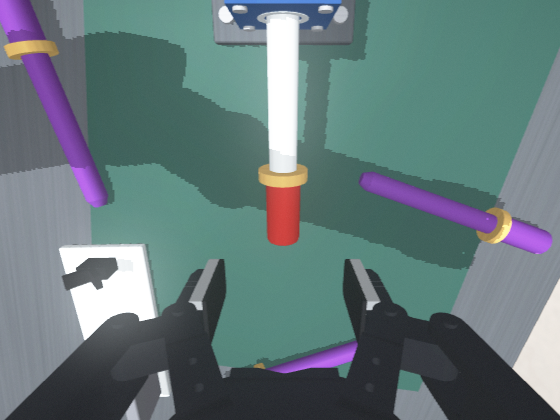

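The plunger stays in the bore (mouth at (283,18)), with collar at (283,175) and handle to row 243. The cradle is empty. Measure the handle.

```bash
python3 - <<'E'
from h import *
im=cv2.imread("pics/w7.png");P=np.load("w7.npy");h=cv2.cvtColor(im,cv2.COLOR_BGR2HSV);H,S,V=h[...,0],h[...,1],h[...,2]
v,u=np.indices(H.shape); e=np.array([.9855,.1698,0]);d=np.array([-.1698,.9855,0]); b=(u>250)&(u<320)&(v<260)
for n,m in (("red",b&((H<6)|(H>174))&(S>150)),("brass",b&(H>10)&(H<28)&(S>110)&(v>150)),("shaft",b&(S<60)&(v>40)&(v<165)&(P[...,2]>60))):
    p=P[m]; p=p[np.isfinite(p[:,0])]
    a=p@d; 
    for k in np.array_split(np.argsort(a),3): print(n,"along",a[k].min().round(1),a[k].max().round(1),"lat",np.percentile(p[k]@e,[2,98]).round(1),"ztop",np.percentile(p[k,2],97).round(1))
E
```

```text
red along -80.9 -63.6 lat [605.4 628.6] ztop 95.3
red along -63.6 -48.4 lat [605.1 628.4] ztop 96.6
red along -48.4 -33.9 lat [605.4 628.3] ztop 97.8
brass along -34.8 -28.1 lat [601.6 632.1] ztop 103.9
brass along -28.1 -24.5 lat [600.9 633.1] ztop 103.9
brass along -24.4 -22.2 lat [600.7 633.2] ztop 103.3
shaft along -21.7 11.2 lat [607.8 627. ] ztop 98.3
shaft along 11.3 36.4 lat [608.  626.7] ztop 100.5
shaft along 36.5 59.3 lat [608.1 626.9] ztop 102.2
```

```bash
python3 -m jog '[[4.4,0.8,0,-1.3,4.9,-30,60],[4.4,0.8,0,-1.3,4.9,-60,60],[4.4,0.8,0,-1.3,4.9,-85,60],[4.4,0.8,0,-1.3,4.9,-103,60],[4.4,0.8,0,-1.3,4.9,-103,60]]' 70
python3 -m jog '[[0,0,0,0,0,0,60],[0,0,0,0,0,0,18],[0,0,0,0,0,0,18],[0,0,0,0,0,0,18],[0,0,0,0,0,0,18]]' 70
python3 -m jog '[[0,0,0,0,0,0,18],[0,0,0,0,0,0,18]]'
```

```text
clock: 9.57
eef_pos: [613.2, 53.7, 44.1]
ee_rot: [-0.033, 0.643, 0.765, 0.022]
force: [-0.2, 0.4, 0.2]
finger_gap: 60.4
finger_force: 0.0
clock: 9.98
eef_pos: [618.0, 51.8, 50.1]
ee_rot: [-0.029, 0.644, 0.764, 0.026]
force: [0.0, 0.6, 0.8]
finger_gap: 24.4
finger_force: 68.4
clock: 10.15
eef_pos: [617.9, 51.8, 49.6]
ee_rot: [-0.03, 0.644, 0.764, 0.026]
force: [0.3, 1.5, 2.8]
finger_gap: 24.3
finger_force: 68.5
```

```bash
python3 -m jog '[[-1.1,-0.2,0,-0.3,2,3,18],[-2.2,-0.4,0,-0.7,4,6,18],[-3.3,-0.6,0,-1,6,9,18],[-4.4,-0.8,0,-1.4,8,11,18],[-4.4,-0.8,0,-1.4,8,11,18]]'
python3 -m jog '[[0,0,0,0,0,0,18],[0,0,0,0,0,0,18]]'
```

```text
clock: 10.57
eef_pos: [615.7, 62.4, 59.9]
ee_rot: [0.0, 0.643, 0.766, 0.0]
force: [0.7, 1.2, -0.1]
finger_gap: 24.2
finger_force: 68.5
clock: 10.73
eef_pos: [615.5, 60.9, 59.5]
ee_rot: [-0.001, 0.644, 0.765, 0.0]
force: [-0.3, 1.0, 0.1]
finger_gap: 24.0
finger_force: 68.5
```

```bash
python3 -m jog '[[0,0,0,-1.7,10,0,18],[0,0,0,-3.4,20,0,18],[0,0,0,-5.1,30,0,18],[0,0,0,-6.8,40,0,18],[0,0,0,-8.5,49.3,0,18]]'
python3 -m jog '[[0,0,0,-0.8,5,0,18],[0,0,0,-1.7,10,0,18],[0,0,0,-2.5,15,0,18],[0,0,0,-3.4,20,0,18],[0,0,0,-3.4,20,0,18]]'
```

```text
clock: 11.15
eef_pos: [607.1, 109.7, 59.9]
ee_rot: [0.0, 0.645, 0.765, 0.0]
force: [0.6, -2.7, 1.8]
finger_gap: 23.7
finger_force: 68.7
clock: 11.57
eef_pos: [603.8, 129.6, 60.0]
ee_rot: [-0.0, 0.645, 0.765, 0.0]
force: [-0.7, -1.2, 5.5]
finger_gap: 23.6
finger_force: 69.0
```

```bash
python3 -m jog '[[0,0,0,-0.5,3,0.4,18],[0,0,0,-0.9,5,0.4,18],[0,0,0,-1.3,7.5,0.4,18],[0,0,0,-1.3,7.5,0.4,18]]'
python3 -m jog '[[0,0,0,-0.2,1,0,18],[0,0,0,-0.4,2,0,18],[0,0,0,-0.5,3,0,18],[0,0,0,-0.5,3,0,18]]'
python3 -m jog '[[0,0,0,-0.2,1,0,18],[0,0,0,-0.3,2,0,18],[0,0,0,-0.3,2,0,18]]'
```

```text
clock: 11.9
eef_pos: [602.6, 136.5, 60.3]
ee_rot: [0.0, 0.645, 0.764, 0.0]
force: [0.6, -3.3, 5.0]
finger_gap: 24.3
finger_force: 69.0
clock: 12.23
eef_pos: [602.1, 138.8, 60.4]
ee_rot: [0.0, 0.645, 0.764, -0.0]
force: [0.1, -4.0, 5.8]
finger_gap: 24.1
finger_force: 69.0
clock: 12.48
eef_pos: [601.8, 140.6, 60.4]
ee_rot: [0.0, 0.645, 0.764, -0.0]
force: [0.3, -4.8, 5.7]
finger_gap: 24.2
finger_force: 69.0
```

```bash
python3 -m jog '[[0,0,0,-0.2,1,0,18],[0,0,0,-0.3,2,0,18],[0,0,0,-0.3,2,0,18]]'
python3 -m jog '[[0,0,0,-0.2,1,0,18],[0,0,0,-0.3,2,0,18],[0,0,0,-0.3,2,0,18]]'
```

```text
clock: 12.73
eef_pos: [601.6, 141.9, 60.5]
ee_rot: [0.001, 0.645, 0.764, -0.0]
force: [0.1, -5.4, 6.6]
finger_gap: 23.9
finger_force: 69.0
clock: 12.98
eef_pos: [601.6, 141.9, 60.5]
ee_rot: [0.002, 0.646, 0.764, -0.001]
force: [-0.0, -8.9, 6.2]
finger_gap: 23.8
finger_force: 69.1
```

Motion has stopped with rising force, so the collar seems to be on the face. One firmer push, then relax, release and look.

```bash
python3 -m jog '[[0,0,0,-0.3,2,0,18],[0,0,0,-0.7,4,0,18],[0,0,0,-0.7,4,0,18]]'
python3 -m jog '[[0,0,0,0.6,-3,0,18],[0,0,0,0.6,-3,0,60],[0,0,0,0.6,-3,0,60],[0,0,0,0.6,-3,0,60],[0,0,0,0.6,-3,0,60]]'
python3 -m jog '[[0,0,0,0,0,30,60],[0,0,0,0,0,60,60],[0,0,0,5,-30,90,60],[0,0,0,10,-60,105,60],[0,0,0,14,-85,105,60]]'
python3 -m jog '[[0,0,0,0,0,0,60],[0,0,0,0,0,0,60],[0,0,0,0,0,0,60]]'
python3 - <<'E'
from h import *
im,P=grab("wrist"); cv2.imwrite("pics/w8.png",im); np.save("w8.npy",P); s=manip.observe(); print(s["eef_pos"],s["force"])
h=cv2.cvtColor(im,cv2.COLOR_BGR2HSV);H,S,V=h[...,0],h[...,1],h[...,2]
v,u=np.indices(H.shape); e=np.array([.9855,.1698,0]);d=np.array([-.1698,.9855,0]); b=(u>240)&(u<330)&(v<260)
for n,m in (("red",b&((H<6)|(H>174))&(S>150)),("brass",b&(H>10)&(H<28)&(S>110))):
    p=P[m]; p=p[np.isfinite(p[:,0])]
    a=p@d
    for k in np.array_split(np.argsort(a),3): print(n,"along",a[k].min().round(1),a[k].max().round(1),"lat",np.percentile(p[k]@e,[2,98]).round(1),"ztop",np.percentile(p[k,2],97).round(1))
E
```

```text
clock: 13.23
eef_pos: [601.5, 141.8, 60.7]
ee_rot: [0.004, 0.646, 0.763, -0.003]
force: [2.0, -14.5, 6.4]
finger_gap: 24.0
finger_force: 69.2
clock: 13.65
eef_pos: [600.1, 148.3, 59.3]
ee_rot: [-0.001, 0.644, 0.765, 0.0]
force: [0.3, -0.7, -0.2]
finger_gap: 59.9
finger_force: 0.0
clock: 14.07
eef_pos: [618.0, 60.6, 169.5]
ee_rot: [0.003, 0.644, 0.765, 0.003]
force: [0.7, -0.5, 0.8]
finger_gap: 60.4
finger_force: 0.0
clock: 14.32
eef_pos: [614.5, 62.9, 164.4]
ee_rot: [-0.001, 0.644, 0.765, 0.0]
force: [-0.6, 0.5, 0.4]
finger_gap: 60.0
finger_force: 0.0
[614.37956368  63.54117111 164.20875035] [ 0.22750778 -0.14939065 -0.85876003]
red along 5.1 30.5 lat [606.3 629.4] ztop 106.9
red along 30.5 46.3 lat [605.9 629.2] ztop 106.9
red along 46.3 63.2 lat [606.1 629.5] ztop 106.8
brass along 62.4 63.4 lat [601.7 633.4] ztop 108.9
brass along 63.4 68.8 lat [600.7 634.4] ztop 107.0
brass along 69.0 71.3 lat [600.4 634.3] ztop 109.0
```

View pics/w8.png

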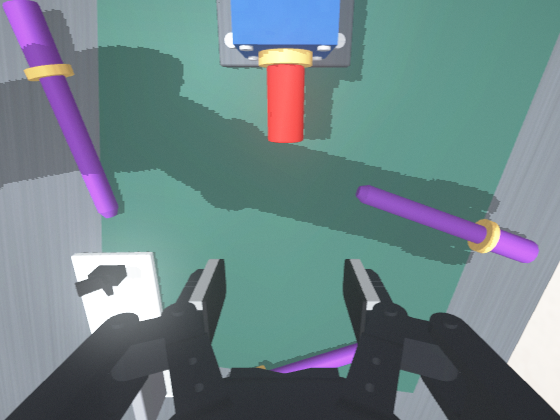

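The collar at (285,57) sits on the pump face: its front is at 71.3 mm along the bore axis, the face at ~71. The handle is level and the robot is clear. Hand in.

```bash
python3 -c "
from station import manip
print(manip.job_done())"
```

```text
the job is handed in; nothing more can be done
None
```

The plunger is fully home in the blue pump with its collar measured against the face, let go and level. The robot is clear, the spare gauge, adapter and screwdriver were left alone, and the job is handed in; no verdict came back.

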